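# Set up a degreasing batch and open the safety-capped cleaner

### The arm

A 7-joint arm with a two-finger parallel gripper is mounted at the origin on a cart in front of the work surface, level with it; the furniture and walls round the work are solid. World frame = base frame: x ahead of the robot, y to its left, z up, the work surface at z = 0. Lengths are in mm, angles in rad, forces in N, time in s.
With the tool pointing down it reaches from about 425 to 875 mm from the base axis. Payload 8.4 kg.
Tool frame: the origin (TCP) lies at the very end of the fingers, on their centre line; the grasp point (between the pads) lies 19 mm behind it; z points along the fingers, y is the line along which they close (so a half turn about z gives the same grasp; the last joint's range is limited). The gripper opens to 85 mm and grips with 20 to 120 N. Pads are 22 mm wide; open, the fingers measure 114 mm over their backs; the gripper's body (76 mm by 85 mm) begins 54 mm behind the grasp point. The pads swing forward as they close: fully open they stand 13 mm farther back than shut.
Start: joints at [-1.388, 0.333, 0.04, 1.465, -0.013, 1.343, -0.059], TCP at [180.757, 624.332, 231.308] pointing down, gripper open.
Joint ranges: [-2.58, 2.58], [-0.38, 2.09], [-1.3, 1.39], [0.25, 2.4], [-1.5, 4.64], [0.08, 2.09], [-2.65, 2.65]. Speed limits (rad/s): [2.22, 2.22, 2.79, 2.79, 3.14, 3.14, 3.14].

### API

Orientations are given as [roll, pitch, yaw] about the fixed x, y, z axes, in that order (R = Rz(yaw) Ry(pitch) Rx(roll)).
In Python, from station import bot, eyes gives the robot as it stands.
- The arm moves only by the tool send_rows, never from a script. Its argument "moves" is a list that holds one entry, the list of rows, each a list of 6 numbers: the shift along the tool's x, y, z in m, then the turn, a rotation vector about the tool's x, y, z in rad. In form: [[[x, y, z, rx, ry, rz], ...]]. A call has 1 to 12 rows; each row shifts and turns the commanded pose from where the row before left it, along the tool's axes as they then stand; what a row does not reach is not made up. A row lasts 1/12 s, in which the tool goes at most 41.7 mm and 7.16 degrees, less where a joint would pass 70% of its speed; a pose out of reach is approached as far as the arm can. A call is refused whole if a number of a shift passes 0.0417 or a number of a turn 0.125, either way. A call with a gripper value outside its range is refused whole. "jaw" is the opening, from 0 (shut) to 1 (fully open), set as the call begins (left out, the last holds). The fingers move at their own pace and stop on an object; the grip force is fixed at half the most. Time passes only in rows, so rows that do not move let the fingers close. It gives the time, the measured TCP pose, the force, the opening and the grip force at its end, in the units of the state.
- bot.get_state(): the state, without advancing time (a new reading comes with each control period).
- eyes.capture(name): name is "scene" or "top" or "wrist"; returns a dict with "color" (400x640x3 uint8, red, green, blue), "mtx" (3x3 intrinsics, pixels), "world_from_camera" (4x4, takes a point from camera to world coordinates). Camera axes: x right, y up, looking along -z (the intrinsics and any distortion apply to the point x, -y, -z); pixel columns grow to the right and rows downward; lengths in mm; the calibration is good to about 2 mm. A picture is of the moment at which its call begins. There is no depth.
- bot.hand_in(): hands the job in; it is judged then, once.
The state is a dict: "t": time; "q": joint angles; "joint_velocities": joint speeds; "effort": joint torques, N m; "eef_pos": TCP position; "eef_rot": TCP orientation; "contact_force": force on the tool from outside, world axes, zero at the start; "moment": the same for the moment, N m; "finger_gap": finger opening in mm; "grip_force": force on a finger pad.
Only numpy, scipy, OpenCV 4.12 (cv2) and the standard library are available. Lean on these libraries where they do the work, as an engineer would, in place of code of your own. Each camera call takes 0.05 s, during which the arm holds its last target. There are 200 camera calls.

### The job

Set up a batch of hose joiners for degreasing: take exactly three of the five joiners from the rubber mat and stand them on end in the steel tray, leaving the other two standing where they are and the things around undisturbed. Then open the cleaner bottle without forcing it: press its safety cap down, keep it pressed while you twist it anticlockwise until it is free, and lift it off. Finish while still holding the cap upright in the gripper, about 10 cm straight above the bottle's mouth; do not put it down or let go.

Things in the scene. Friction and masses are not known exactly. Their poses are not given: they have to be found in the camera images.
- joiner1: one of five identical steel hose joiners standing on end: 48 mm tall, barbed tube 25 mm across, six-sided collar 28 mm across at 19 to 29 mm height; 90 g; origin at the centre of its lower end, z along it (up)
- joiner2: one of five identical steel hose joiners standing on end: 48 mm tall, barbed tube 25 mm across, six-sided collar 28 mm across at 19 to 29 mm height; 90 g; origin at the centre of its lower end, z along it (up)
- joiner3: one of five identical steel hose joiners standing on end: 48 mm tall, barbed tube 25 mm across, six-sided collar 28 mm across at 19 to 29 mm height; 90 g; origin at the centre of its lower end, z along it (up)
- joiner4: one of five identical steel hose joiners standing on end: 48 mm tall, barbed tube 25 mm across, six-sided collar 28 mm across at 19 to 29 mm height; 90 g; origin at the centre of its lower end, z along it (up)
- joiner5: one of five identical steel hose joiners standing on end: 48 mm tall, barbed tube 25 mm across, six-sided collar 28 mm across at 19 to 29 mm height; 90 g; origin at the centre of its lower end, z along it (up)
- mat: ribbed black rubber bench mat, 200 (x) x 190 (y) x 3 mm, fixed; the joiners stand on it at first; origin at the centre of its underside
- tray: shallow open steel tray, fixed, 150 (x) x 110 (y) x 24 mm outside with a 7 mm rim flange and wire handles on its two short ends (184 mm over the handles, up to 27 mm high), walls and floor 3 mm, inside 144 x 104 mm; origin at the centre of its underside, inner floor 3 mm above it
- bottle: white square plastic bottle, 84 x 84 mm, fixed upright in a steel socket that is screwed to the bench (socket foot 132 (x) x 100 (y) mm, walls 44 mm high, small clamp knob at its +y side); shoulder from 120 to 150 mm height, neck 32 mm across up to 178 mm; origin at the centre of its underside on the bench, z up
- mouth (a point): centre of the bottle's mouth, at the upper rim of the neck, 178 mm above the bench; axes as the bottle's
- cap: the bottle's push-and-turn safety cap: ribbed grey upturned cup, 54 mm outer diameter, 40 mm tall, 70 g, loose; origin at the centre of its lower rim, z up. Closed, the origin lies 160 mm above the bench (18 mm below the mouth), the top at 200 mm, its x along the bottle's x. A spring liner inside pushes it up; three inner lugs sit in pockets under neck lugs
- cap_grip (a point): point on the cap's axis 24 mm above its lower rim (16 mm below its top), where fingers take it from the sides. Press: 6 N at once plus 0.9 N/mm; past 4.5 mm down it can turn anticlockwise seen from above; it bottoms at 8 mm (13 N). Turned 45 to 75 degrees it lifts straight off; a stop ends the turn at about 80. Not pressed, it resists turning and pulling
- spray_can: loose bystander: silicone spray can, 53 mm diameter, 191 mm tall, upright at the back; origin at its foot
- tape: loose bystander: brown packing tape roll lying flat at the right, 108 mm across, 48 mm tall; origin at the centre of its underside
- driver: loose bystander: nut driver lying flat at the front left, 196 mm long (along its y), 29 mm thick; origin under its middle
- red_marker: loose bystander: marker pen lying flat at the front right, 136 mm long (along its y), 14 mm thick; origin under its middle
There are look-alikes about, which are no part of the job. What is shaped like the joiner3 but orange or purple is not meant.

How it is judged:
By the outcome, as a careful person would: the job done as asked, in the order asked, and still so for the second after the job is handed in, while the arm keeps its last pose, push and grip.
It also fails if it takes over 72 s, if anything falls off the work surface, if the arm or the gripper's body presses on something with over 40 N, if the wrist force passes 120 N, or if a joint passes its speed limit or range.

## Working session

There is one attempt and no reset: what is moved stays moved. The work goes in short steps, Python scripts to look and compute and a tool call to move; the robot and the scene stay as the last step left them, time stands still between calls to the robot, and variables do not carry over. Pictures are saved under pics/ and viewed, at most 10 in all, crops included, and the job is handed in when it is done.

Besides the shell and the picture viewer there is one more tool, called after ">>>" as a command line: name --argument value ..., lists and objects as JSON in quotes. send_rows: Moves the arm, as the interface text tells. Its arguments: {"type":"object","properties":{"moves":{"type":"array","items":{"type":"array","items":{"type":"array","items":{"type":"number"}}}},"jaw":{"type":"number"}},"required":["moves"]}

```bash
ls; mkdir -p pics; python3 - <<'E'
from station import bot, eyes
import cv2,numpy as np
s=bot.get_state();print({k:np.round(v,3).tolist() for k,v in s.items()})
for n in("scene","top","wrist"):
    c=eyes.capture(n);cv2.imwrite(f"pics/{n}0.png",c["color"][:,:,::-1]);print(n,c["mtx"].round(1).tolist(),c["world_from_camera"].round(3).tolist(),[k for k in c])
a=cv2.imread("pics/scene0.png");b=cv2.imread("pics/top0.png")
E
```

```text
pics
{'t': 0.0, 'q': [-1.388, 0.334, 0.04, 1.466, -0.013, 1.343, -0.058], 'joint_velocities': [-0.001, -0.0, -0.001, 0.001, -0.0, 0.001, -0.0], 'effort': [0.001, -65.857, 1.366, -40.555, 0.017, 0.013, -0.0], 'eef_pos': [180.654, 623.915, 230.434], 'eef_rot': [-3.14, 0.0, 2.86], 'contact_force': [0.094, -1.081, -0.766], 'moment': [0.035, 0.025, -0.022], 'grip_force': 0.0, 'finger_gap': 85.455}
scene [[407.6, 0.0, 318.4], [0.0, 407.6, 200.9], [0.0, 0.0, 1.0]] [[0.685, 0.378, -0.622, -232.314], [-0.728, 0.327, -0.603, -829.715], [-0.025, 0.866, 0.5, 744.43], [0.0, 0.0, 0.0, 1.0]] ['color', 'mtx', 'world_from_camera']
top [[390.8, 0.0, 323.8], [0.0, 390.8, 195.2], [0.0, 0.0, 1.0]] [[-0.006, 0.985, -0.173, 338.068], [-1.0, -0.004, 0.012, -81.74], [0.011, 0.173, 0.985, 1473.792], [0.0, 0.0, 0.0, 1.0]] ['color', 'mtx', 'world_from_camera']
wrist [[295.0, 0.0, 310.9], [0.0, 295.0, 201.1], [0.0, 0.0, 1.0]] [[0.279, -0.918, -0.281, 110.003], [0.96, 0.266, 0.083, 644.732], [-0.001, -0.293, 0.956, 373.506], [0.0, 0.0, 0.0, 1.0]] ['color', 'mtx', 'world_from_camera']
```

View pics/top0.png

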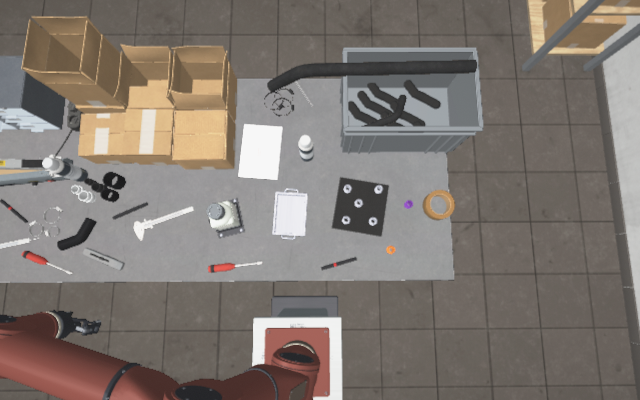

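View pics/scene0.png

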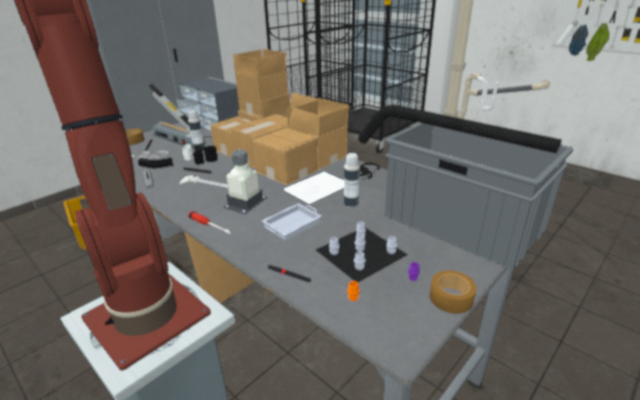

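The top view shows five steel joiners on the black mat at about (347,188), (379,189), (360,203), (346,219) and (373,222). The look-alikes are purple at (408,204) and orange at (391,250). The tray is at (290,215) and the bottle cap at about (222,212). The scene view agrees: joiners around (334–392, 230–262), orange at (353,290), purple at (414,271).

```bash
cat > h.py <<'E'
from station import bot, eyes
import cv2,numpy as np
from scipy.spatial.transform import Rotation as Ro
def ray(c,uv):
    K,T=c["mtx"],c["world_from_camera"]
    d=np.array([(uv[0]-K[0,2])/K[0,0],-(uv[1]-K[1,2])/K[1,1],-1.])
    d=T[:3,:3]@d
    return T[:3,3],d/np.linalg.norm(d)
def plane(c,uv,z):
    o,d=ray(c,uv); return o+d*(z-o[2])/d[2]
def tri(c1,u1,c2,u2):
    (o1,d1),(o2,d2)=ray(c1,u1),ray(c2,u2)
    s=np.linalg.lstsq(np.c_[d1,-d2],o2-o1,rcond=None)[0]
    a,b=o1+d1*s[0],o2+d2*s[1]; return (a+b)/2,np.linalg.norm(a-b)
def proj(c,p):
    K,T=c["mtx"],c["world_from_camera"]; q=T[:3,:3].T@(np.asarray(p)-T[:3,3])
    return np.array([K[0,0]*q[0]/-q[2]+K[0,2],-K[1,1]*q[1]/-q[2]+K[1,2]])
def blobs(mask,amin=5,amax=1e9):
    n,l,s,ce=cv2.connectedComponentsWithStats(mask.astype(np.uint8))
    return [(ce[i].round(1),s[i].tolist()) for i in range(1,n) if amin<=s[i,4]<=amax]
def cap(n,f=None):
    c=eyes.capture(n)
    if f: cv2.imwrite(f"pics/{f}.png",c["color"][:,:,::-1])
    return c
def st():
    s=bot.get_state();print({k:np.round(s[k],3).tolist() for k in("t","eef_pos","eef_rot","contact_force","finger_gap","grip_force","q")});return s
E
python3 - <<'E'
from h import *
c=cap("top")
for n,u,z in [("j",(347,188),51),("j",(379,189),51),("j",(360,203),51),("j",(346,219),51),("j",(373,222),51),("tray",(290,215),24),("cap",(220,210),200),("can",(306,150),100),("marker",(340,264),5),("tape",(439,205),40),
 ("tr",(274,193),24),("tr",(308,193),24),("tr",(306,237),24),("tr",(273,237),24)]:
    print(n,plane(c,u,z).round(0))
E
```

```text
j [ 615. -186.   51.]
j [ 611. -304.   51.]
j [ 559. -233.   51.]
j [ 500. -180.   51.]
j [ 488. -279.   51.]
tray [519.  27.  24.]
cap [514. 243. 200.]
can [747. -35. 100.]
marker [ 338. -158.    5.]
tape [ 552. -528.   40.]
tr [602.  88.  24.]
tr [602. -40.  24.]
tr [437. -33.  24.]
tr [437.  89.  24.]
```

>>> send_rows --moves '[[[-0.0258, -0.0236, -0.003, 0, 0, 0.1175], [-0.0284, -0.0204, -0.003, 0, 0, 0.1175], [-0.0306, -0.0169, -0.003, 0, 0, 0.1175], [-0.0324, -0.0132, -0.003, 0, 0, 0.1175], [-0.0337, -0.0094, -0.003, 0, 0, 0.1175], [-0.0346, -0.0053, -0.003, 0, 0, 0.1175], [-0.035, -0.0012, -0.003, 0, 0, 0.1175], [-0.0349, 0.0029, -0.003, 0, 0, 0.1175], [-0.0343, 0.0069, -0.003, 0, 0, 0.1175], [-0.0333, 0.0109, -0.003, 0, 0, 0.1175], [-0.0317, 0.0147, 0, 0, 0, 0.1175], [-0.03, 0.018, 0, 0, 0, 0]]]' --jaw 0.5

```text
t: 1.2
eef_pos: [400.0, 264.3, 261.6]
eef_rot: [3.141, -0.001, 1.559]
contact_force: [1.3, 0.2, 0.7]
finger_gap: 42.6
grip_force: 0.0
```

>>> send_rows --moves '[[[-0.03, 0.018, 0, 0, 0, 0], [-0.03, 0.018, 0, 0, 0, 0], [-0.03, 0.018, 0, 0, 0, 0], [0, 0, 0, 0, 0, 0], [0, 0, 0, 0, 0, 0]]]'

```text
t: 1.62
eef_pos: [453.8, 173.8, 261.4]
eef_rot: [3.141, -0.0, 1.563]
contact_force: [0.2, 0.6, -0.4]
finger_gap: 42.6
grip_force: 0.0
```

```bash
python3 - <<'E'
from h import *
st();c=cap("wrist","w1");print(c["world_from_camera"].round(2).tolist())
E
```

```text
{'t': 1.617, 'eef_pos': [453.827, 173.762, 261.429], 'eef_rot': [3.141, -0.0, 1.563], 'contact_force': [0.175, 0.56, -0.362], 'finger_gap': 42.562, 'grip_force': 0.0, 'q': [-0.977, -0.044, 0.509, 1.827, 0.022, 1.353, -0.481]}
[[1.0, 0.01, 0.0, 455.66], [-0.01, 0.96, 0.29, 248.39], [-0.0, -0.29, 0.96, 404.44], [0.0, 0.0, 0.0, 1.0]]
```

View pics/w1.png

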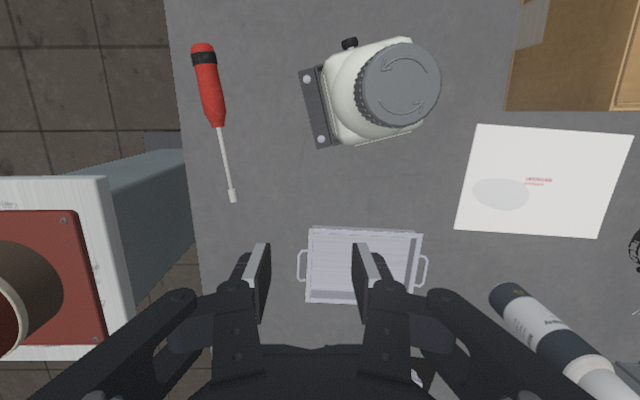

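The wrist view shows the bottle's cap at (400,85), the tray rim corners at about (307,227), (424,233) and (413,305), the driver at left, and the spray can at lower right.

>>> send_rows --moves '[[[-0.034, 0.011, 0, 0, 0, 0], [-0.034, 0.011, 0, 0, 0, 0], [-0.034, 0.011, 0, 0, 0, 0], [-0.034, 0.011, 0, 0, 0, 0], [-0.034, 0.011, 0, 0, 0, 0], [-0.034, 0.011, 0, 0, 0, 0], [-0.034, 0.011, 0, 0, 0, 0], [-0.034, 0.011, 0, 0, 0, 0], [0, 0, 0, 0, 0, 0], [0, 0, 0, 0, 0, 0]]]'

```text
t: 2.5
eef_pos: [540.2, -97.3, 261.0]
eef_rot: [-3.141, 0.001, 1.565]
contact_force: [-0.3, 0.9, -0.1]
finger_gap: 42.4
grip_force: 0.0
```

```bash
python3 - <<'E'
from h import *
import pickle
st();c=cap("wrist","w2");pickle.dump(c,open("w2.pkl","wb"))
E
```

```text
{'t': 2.5, 'eef_pos': [540.215, -97.252, 260.978], 'eef_rot': [-3.141, 0.001, 1.565], 'contact_force': [-0.286, 0.876, -0.141], 'finger_gap': 42.389, 'grip_force': 0.0, 'q': [-0.657, 0.128, 0.835, 1.702, -0.096, 1.355, 0.189]}
```

View pics/w2.png

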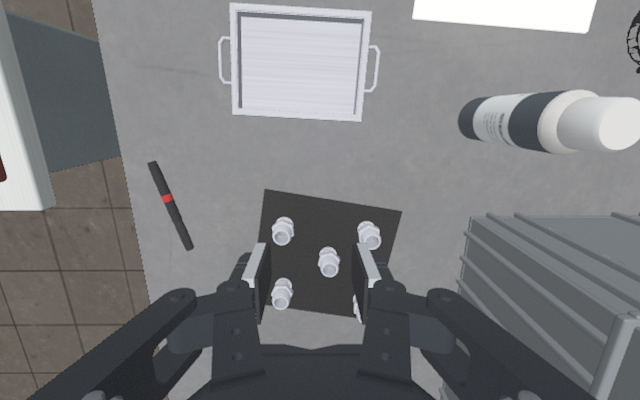

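>>> send_rows --moves '[[[-0.04, 0, 0, 0, 0, 0], [-0.04, 0, 0, 0, 0, 0], [0, 0, 0, 0, 0, 0], [0, 0, 0, 0, 0, 0]]]'

```text
t: 2.88
eef_pos: [539.5, -176.8, 261.2]
eef_rot: [-3.141, -0.0, 1.566]
contact_force: [0.1, 1.2, -0.1]
finger_gap: 42.8
grip_force: 0.0
```

```bash
python3 - <<'E'
from h import *
import pickle
st();c=cap("wrist","w3");pickle.dump(c,open("w3.pkl","wb"))
E
```

```text
{'t': 2.883, 'eef_pos': [539.527, -176.842, 261.199], 'eef_rot': [-3.141, -0.0, 1.566], 'contact_force': [0.087, 1.169, -0.094], 'finger_gap': 42.77, 'grip_force': 0.0, 'q': [-0.53, 0.192, 0.889, 1.66, -0.152, 1.362, 0.378]}
```

View pics/w3.png

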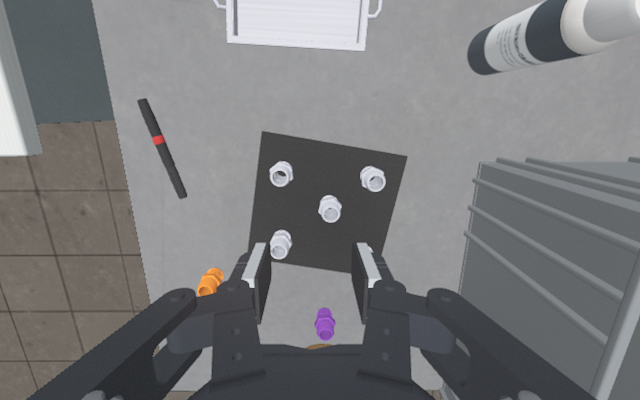

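w3 shows joiners at (280,174), (372,179), (330,208), (280,245), and the fifth hidden behind the right finger near (370,250). They are all pale steel on the mat. Look-alikes: orange (210,282) and purple (324,322), both off the mat, so not chosen. I choose the steel ones at (280,174), (372,179), (330,208) and check them in a crop.

```bash
python3 - <<'E'
from h import *
import pickle
W=[pickle.load(open(f"w{i}.pkl","rb")) for i in(2,3)]
guess=[[(283,231),(369,235),(328,262),(281,294)],[(280,174),(372,179),(330,208),(280,245)]]
P=[]
tiles=[]
for c,g in zip(W,guess):
    im=c["color"];gr=cv2.cvtColor(im,cv2.COLOR_RGB2GRAY);row=[];t=[]
    for u,v in g:
        p=cv2.resize(gr[v-22:v+22,u-22:u+22],None,fx=6,fy=6,interpolation=cv2.INTER_CUBIC)
        m=(p>110).astype(np.uint8)
        cs,h=cv2.findContours(m,cv2.RETR_CCOMP,cv2.CHAIN_APPROX_NONE)
        holes=[k for k in range(len(cs)) if h[0][k][3]>=0 and cv2.contourArea(cs[k])>200]
        o=[]
        pc=cv2.cvtColor(p,cv2.COLOR_GRAY2BGR)
        for k in holes:
            (x,y),ax,_=cv2.fitEllipse(cs[k]);o.append((round((x+.5)/6-.5+u-22,1),round((y+.5)/6-.5+v-22,1),round(ax[0]/6,1),round(ax[1]/6,1)))
            cv2.drawContours(pc,cs,k,(0,0,255),1)
        print((u,v),o);t.append(pc[:, 32:232])
    tiles.append(np.hstack(t))
cv2.imwrite("pics/crop1.png",np.vstack(tiles))
E
```

```text
(283, 231) []
(369, 235) []
(328, 262) []
(281, 294) []
(280, 174) [(281.0, 173.1, 4.2, 9.1)]
(372, 179) []
(330, 208) []
(280, 245) []
```

View pics/crop1.png

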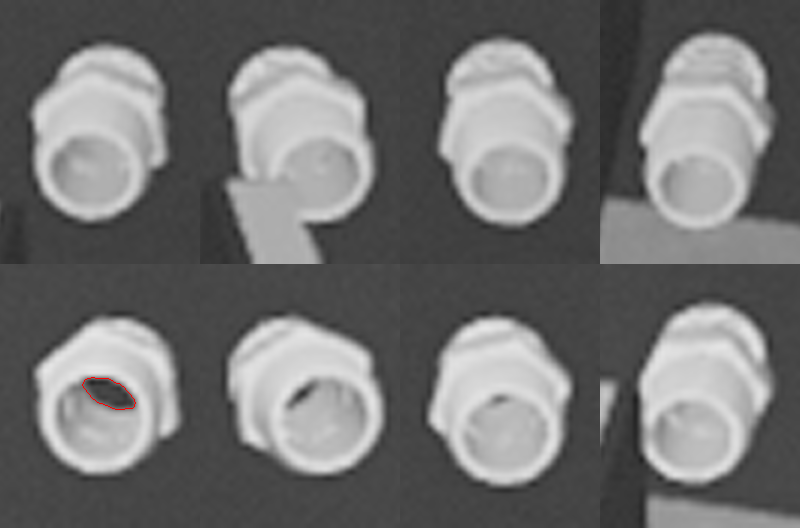

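The crop shows four steel joiners upright, with top rings cleanly visible (e.g. lower-left tile ring centre about (100,420), hole greyer than the ring). All are real steel joiners. I'll segment the ring holes with a higher threshold.

```bash
python3 - <<'E'
from h import *
import pickle
W=[pickle.load(open(f"w{i}.pkl","rb")) for i in(2,3)]
guess=[[(281,237),(371,240),(329,269),(280,302)],[(281,176),(374,182),(330,212),(278,250)]]
R=[]
for c,g in zip(W,guess):
    gr=cv2.cvtColor(c["color"],cv2.COLOR_RGB2GRAY);r=[]
    for u,v in g:
        p=cv2.resize(gr[v-16:v+16,u-16:u+16],None,fx=8,fy=8,interpolation=cv2.INTER_CUBIC)
        best=None
        for th in range(185,232,3):
            n,l,s,ce=cv2.connectedComponentsWithStats((p<th).astype(np.uint8))
            k=l[128,128]
            if k and 80>s[k,2]/1>0 or (k and s[k,2]<120 and s[k,3]<120):
                cs,_=cv2.findContours((l==k).astype(np.uint8),cv2.RETR_EXTERNAL,cv2.CHAIN_APPROX_NONE)
                hull=cv2.convexHull(max(cs,key=len));(x,y),ax,_=cv2.fitEllipse(hull)
                if best is None or sum(ax)>sum(best[1]): best=((x,y),ax,th)
        if best:
            (x,y),ax,th=best;r.append(((x+.5)/8-.5+u-16,(y+.5)/8-.5+v-16));print((u,v),np.round(r[-1],1),np.round(np.array(ax)/8,1),th)
        else: r.append(None);print((u,v),None)
    R.append(r)
for i,(a,b) in enumerate(zip(*R)):
    if a and b:
        X,e=tri(W[0],a,W[1],b);print("ABCD"[i],X.round(1),"gap",round(e,1),"p2",plane(W[0],a,51)[:2].round(1),"p3",plane(W[1],b,51)[:2].round(1))
# mat corners & tray corners in w2, mat corners
c=W[0]
for n,u,z in[("mat",(264,189),3),("mat",(401,212),3)]: print(n,plane(c,u,z).round(1))
for n,u,z in[("mat",(264,131),3),("mat",(406,157),3)]: print(n,plane(W[1],u,z).round(1))
# tray rim: bright mask
g=cv2.cvtColor(c["color"],cv2.COLOR_RGB2GRAY);hsv=cv2.cvtColor(c["color"],cv2.COLOR_RGB2HSV)
print("gray samples",[int(g[y,x]) for x,y in[(300,8),(300,60),(300,116),(236,60),(363,60),(300,130),(300,16),(300,112),(241,60),(358,60)]])
for y in(40,80):print(y,g[y,212:250].tolist(),g[y,350:385].tolist())
print([int(v) for v in g[100:130,300]],[int(v) for v in g[0:25,300]])
E
```

```text
(281, 237) [280.8 237. ] [12.8 14.3] 197
(371, 240) None
(329, 269) [329.1 269.4] [11.6 13.9] 194
(280, 302) [279.7 302.5] [ 9.9 12.8] 185
(281, 176) [279.1 177. ] [14.9 15.3] 209
(374, 182) [375.6 182.2] [14.2 15.2] 203
(330, 212) [330.4 213.7] [13.3 14.6] 203
(278, 250) None
A [ 501.7 -179.2   52. ] gap 0.2 p2 [ 501.5 -179.6] p3 [ 501.7 -179.4]
C [ 564.8 -226.9   52. ] gap 0.1 p2 [ 564.9 -227.5] p3 [ 564.9 -227.3]
mat [ 475.  -127.6    3. ]
mat [ 670.2 -162.9    3. ]
mat [ 478.6 -127.6    3. ]
mat [ 669.9 -163.1    3. ]
gray samples [216, 212, 217, 202, 212, 149, 113, 215, 176, 173]
40 [148, 146, 145, 146, 145, 143, 147, 190, 212, 208, 185, 145, 135, 136, 139, 139, 138, 136, 191, 212, 213, 212, 210, 204, 214, 176, 109, 112, 112, 193, 215, 213, 213, 212, 213, 212, 213, 213] [213, 212, 212, 212, 212, 212, 211, 212, 212, 202, 167, 141, 190, 212, 211, 212, 213, 210, 214, 181, 144, 148, 150, 149, 150, 152, 152, 152, 151, 150, 150, 150, 148, 149, 149]
80 [146, 146, 146, 149, 147, 149, 149, 145, 145, 185, 204, 203, 185, 162, 152, 148, 148, 145, 142, 190, 213, 214, 214, 211, 197, 194, 160, 114, 115, 153, 201, 211, 211, 211, 210, 210, 210, 210] [211, 211, 211, 210, 211, 210, 178, 142, 184, 202, 207, 212, 213, 211, 214, 183, 145, 149, 149, 147, 147, 149, 147, 159, 200, 213, 200, 166, 146, 148, 147, 147, 146, 145, 147]
[213, 211, 215, 217, 217, 216, 216, 215, 214, 214, 214, 213, 215, 217, 214, 217, 217, 204, 170, 145, 147, 144, 145, 145, 146, 146, 147, 146, 147, 147] [147, 147, 148, 149, 148, 145, 173, 207, 216, 216, 219, 217, 217, 205, 179, 154, 113, 114, 114, 119, 184, 218, 213, 213, 214]
```

```bash
python3 - <<'E'
from h import *
import pickle
W=[pickle.load(open(f"w{i}.pkl","rb")) for i in(2,3)]
print("B",plane(W[1],(375.6,182.2),51).round(1))
for c,lim in zip(W,(150,70)):
    g=cv2.cvtColor(c["color"],cv2.COLOR_RGB2GRAY)[:lim,200:400]
    m=(g>172).astype(np.uint8);m=cv2.copyMakeBorder(m,8,8,8,8,cv2.BORDER_CONSTANT,value=0)
    m=cv2.morphologyEx(m,cv2.MORPH_CLOSE,np.ones((11,11)));m=cv2.morphologyEx(m,cv2.MORPH_OPEN,np.ones((9,9)))
    k=max(cv2.findContours(m,cv2.RETR_EXTERNAL,cv2.CHAIN_APPROX_NONE)[0],key=cv2.contourArea)
    q=cv2.approxPolyDP(k,6,True)[:,0]+[192,-8];print(q.tolist())
    print([plane(c,p,24)[:2].round(1).tolist() for p in q])
    if lim==150:a=q
    else:b=q
for i in a:
    for j in b:
        X,e=tri(W[0],i,W[1],j)
        if e<2 and 0<X[2]<60: print(i,j,X.round(1),round(e,1))
E
```

```text
B [ 619.9 -186.6   51. ]
[[229, 3], [230, 35], [218, 41], [223, 83], [231, 84], [232, 114], [361, 120], [379, 58], [369, 44], [371, 11]]
[[450.8, 92.8], [449.1, 60.9], [434.7, 54.8], [436.3, 9.6], [445.8, 8.4], [444.0, -26.1], [603.7, -34.3], [621.7, 35.7], [609.3, 50.6], [609.8, 83.9]]
[[226, 38], [364, 50], [367, 18], [377, 15], [381, 0], [224, 0]]
[[443.5, -21.5], [603.2, -34.9], [605.0, -2.2], [616.2, 0.7], [619.7, 15.4], [444.7, 16.4]]
[231  84] [224   0] [453.9   5.6  58.3] 1.1
[232 114] [226  38] [449.1 -25.9  44.7] 0.6
[361 120] [364  50] [604.  -34.4  20.8] 0.5
```

>>> send_rows --moves '[[[-0.0025, -0.038, 0.01, 0, 0, 0.0], [0, 0, 0.04, 0, 0, 0], [0, 0, 0.04, 0, 0, 0], [0, 0, 0.04, 0, 0, 0], [0, 0, 0.035, 0, 0, 0], [0, 0, 0.03, 0, 0, 0], [0, 0, 0.02, 0, 0, 0], [0, 0, 0, 0, 0, 0], [0, 0, 0, 0, 0, 0]]]'

```text
t: 3.68
eef_pos: [501.7, -176.7, 45.9]
eef_rot: [-3.139, -0.001, 1.57]
contact_force: [0.8, 0.1, 0.3]
finger_gap: 42.5
grip_force: 0.0
```

```bash
python3 - <<'E'
from h import *
st();c=cap("wrist");cv2.imwrite("pics/g1.png",c["color"][150:390,180:460,::-1])
E
```

```text
{'t': 3.683, 'eef_pos': [501.701, -176.717, 45.921], 'eef_rot': [-3.139, -0.001, 1.57], 'contact_force': [0.816, 0.113, 0.264], 'finger_gap': 42.485, 'grip_force': 0.0, 'q': [-0.441, 0.363, 0.82, 1.981, -0.328, 0.935, 0.545]}
```

View pics/g1.png

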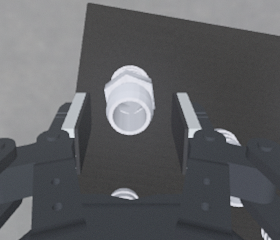

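The crop shows joiner A's ring at (131,112), midway between the finger pads (x 85 and 178), so the x alignment is good. Descend, close, lift.

>>> send_rows --moves '[[[-0.0025, 0, 0.02, 0, 0, 0], [0, 0, 0.011, 0, 0, 0], [0, 0, 0, 0, 0, 0]]]'

```text
t: 3.98
eef_pos: [501.5, -180.5, 14.8]
eef_rot: [-3.141, -0.001, 1.568]
contact_force: [-0.5, 0.1, 0.2]
finger_gap: 42.3
grip_force: 0.0
```

>>> send_rows --moves '[[[0, 0, 0, 0, 0, 0], [0, 0, 0, 0, 0, 0], [0, 0, 0, 0, 0, 0], [0, 0, 0, 0, 0, 0], [0, 0, 0, 0, 0, 0], [0, 0, 0, 0, 0, 0]]]' --jaw 0.15

```text
t: 4.48
eef_pos: [502.3, -181.5, 16.4]
eef_rot: [3.14, -0.0, 1.567]
contact_force: [-2.2, 0.9, 7.0]
finger_gap: 25.4
grip_force: 58.9
```

>>> send_rows --moves '[[[0, 0, -0.01, 0, 0, 0], [0, 0, -0.03, 0, 0, 0], [0.0, 0, -0.03, 0, 0, 0], [0.02, 0, 0, 0, 0, 0], [0.035, 0, 0, 0, 0, 0], [0.037, 0, 0, 0, 0, 0], [0.037, -0.005, 0, 0, 0, 0], [0.035, 0, 0, 0, 0, 0], [0.022, 0, 0, 0, 0, 0], [0, 0, 0.02, 0, 0, 0], [0, 0, 0, 0, 0, 0], [0, 0, 0, 0, 0, 0]]]'

```text
t: 5.48
eef_pos: [496.9, 3.9, 65.5]
eef_rot: [-3.14, 0.001, 1.567]
contact_force: [-0.5, -0.4, -1.3]
finger_gap: 25.3
grip_force: 59.1
```

```bash
python3 - <<'E'
from h import *
st();c=cap("wrist","g2")
E
```

```text
{'t': 5.483, 'eef_pos': [496.868, 3.932, 65.547], 'eef_rot': [-3.14, 0.001, 1.567], 'contact_force': [-0.473, -0.449, -1.338], 'finger_gap': 25.321, 'grip_force': 59.146, 'q': [-0.81, 0.231, 0.797, 2.048, -0.203, 0.942, 0.09]}
```

View pics/g2.png

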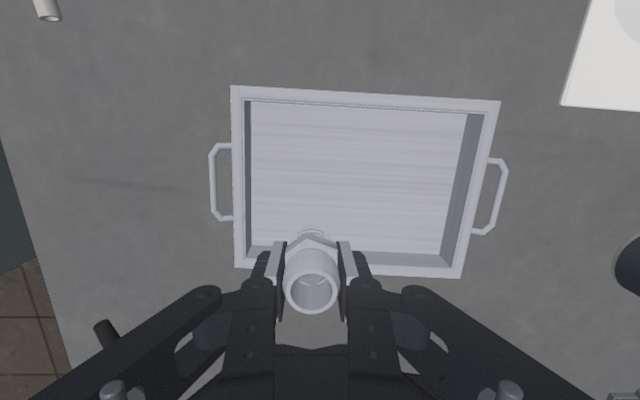

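g2 shows the joiner held upright at (312,270), above the near side of the tray. The tray's outer rim corners are at (231,86), (500,101), (461,277) and (235,267).

```bash
python3 - <<'E'
from h import *
import pickle
c=cap("wrist");w=pickle.load(open("w2.pkl","rb"))
q=[(231,86),(500,101),(461,277),(235,267)]
P=np.array([plane(c,u,24) for u in q]);print(P.round(1),P.mean(0).round(1))
for a,b in zip(q,[(230,3),(371,11),(361,121),(232,114)]):
    X,e=tri(c,a,w,b);print(X.round(1),round(e,1))
for u in[(250,102),(466,114),(441,255),(248,247)]: print("floor",plane(c,u,3).round(1))
E
```

```text
[[452.2  92.1  24. ]
 [611.3  82.9  24. ]
 [605.2 -35.8  24. ]
 [444.9 -27.   24. ]] [528.4  28.   24. ]
[452.7  91.9  26.7] 0.4
[609.1  82.8  27.6] 0.2
[603.9 -35.2  25.5] 0.9
[444.9 -26.1  25.5] 0.9
floor [458.6  83.7   3. ]
floor [602.7  75.3   3. ]
floor [599.  -29.3   3. ]
floor [450.1 -21.7   3. ]
```

>>> send_rows --moves '[[[0, 0, 0.025, 0, 0, 0], [0, 0, 0.015, 0, 0, 0], [0, 0, 0.006, 0, 0, 0], [0, 0, 0.001, 0, 0, 0], [0, 0, 0, 0, 0, 0]]]'

```text
t: 6.0
eef_pos: [497.7, 3.7, 18.9]
eef_rot: [3.141, 0.0, 1.566]
contact_force: [-0.4, -0.8, -1.5]
finger_gap: 25.1
grip_force: 59.2
```

>>> send_rows --moves '[[[0, 0, 0.0015, 0, 0, 0], [0, 0, 0.001, 0, 0, 0], [0, 0, 0, 0, 0, 0]]]'

```text
t: 6.25
eef_pos: [498.1, 4.5, 16.5]
eef_rot: [3.14, -0.0, 1.567]
contact_force: [0.3, 0.5, 0.9]
finger_gap: 25.7
grip_force: 59.2
```

>>> send_rows --moves '[[[0, 0, 0, 0, 0, 0], [0, 0, 0, 0, 0, 0], [0, 0, 0, 0, 0, 0], [0, 0, 0, 0, 0, 0]]]' --jaw 0.48

```text
t: 6.58
eef_pos: [497.5, 4.6, 15.9]
eef_rot: [3.142, -0.0, 1.567]
contact_force: [0.4, -0.1, -0.4]
finger_gap: 41.2
grip_force: 0.0
```

>>> send_rows --moves '[[[0, 0, -0.02, 0, 0, 0], [0, 0, -0.035, 0, 0, 0], [0, 0, -0.025, 0, 0, 0], [-0.032, 0.0205, 0, 0, 0, 0], [-0.032, 0.0205, 0, 0, 0, 0], [-0.032, 0.0205, 0, 0, 0, 0], [-0.032, 0.0205, 0, 0, 0, 0], [-0.032, 0.0205, 0, 0, 0, 0], [-0.032, 0.0205, 0, 0, 0, 0], [0, 0, 0.02, 0, 0, 0], [0, 0, 0, 0, 0, 0], [0, 0, 0, 0, 0, 0]]]'

```text
t: 7.58
eef_pos: [618.8, -188.0, 74.7]
eef_rot: [-3.139, -0.0, 1.566]
contact_force: [0.2, 1.0, 0.3]
finger_gap: 40.6
grip_force: 0.0
```

```bash
python3 - <<'E'
from h import *
s=st();c=cap("wrist","g3")
g=cv2.cvtColor(c["color"],cv2.COLOR_RGB2GRAY)
print("tcp px",proj(c,s["eef_pos"]).round(),"B exp",proj(c,(619.9,-186.6,51)).round(1))
u,v=proj(c,(619.9,-186.6,51)).round().astype(int)
p=cv2.resize(g[v-30:v+30,u-30:u+30],None,fx=4,fy=4,interpolation=cv2.INTER_CUBIC)
for th in range(185,225,5):
    n,l,s_,ce=cv2.connectedComponentsWithStats((p<th).astype(np.uint8));k=l[120,120]
    if k and s_[k,4]<14000: print(th,(ce[k]/4+[u-30,v-30]).round(1),(s_[k][2:4]/4),plane(c,ce[k]/4+[u-30,v-30],51).round(1))
E
```

```text
{'t': 7.583, 'eef_pos': [618.84, -187.992, 74.748], 'eef_rot': [-3.139, -0.0, 1.566], 'contact_force': [0.239, 1.003, 0.305], 'finger_gap': 40.626, 'grip_force': 0.0, 'q': [-0.351, 0.558, 0.779, 1.672, -0.431, 1.095, 0.551]}
tcp px [309. 256.] B exp [310.9 235.6]
210 [311.5 236.5] [29.5  25.75] [ 620.3 -187.2   51. ]
215 [311.5 236.5] [29.75 26.25] [ 620.3 -187.2   51. ]
220 [311.6 236.5] [30.   26.75] [ 620.3 -187.2   51. ]
```

Confirmed within about 1 mm. Descend and grasp.

>>> send_rows --moves '[[[0.0005, 0.001, 0.03, 0, 0, 0], [0, 0, 0.02, 0, 0, 0], [0, 0, 0.008, 0, 0, 0], [0, 0, 0, 0, 0, 0], [0, 0, 0, 0, 0, 0]]]'

```text
t: 8.05
eef_pos: [621.2, -186.9, 18.9]
eef_rot: [3.141, -0.0, 1.568]
contact_force: [0.2, -0.6, 0.7]
finger_gap: 40.9
grip_force: 0.0
```

>>> send_rows --moves '[[[0, 0, 0, 0, 0, 0], [0, 0, 0, 0, 0, 0], [0, 0, 0, 0, 0, 0], [0, 0, 0, 0, 0, 0], [0, 0, 0, 0, 0, 0], [0, 0, 0, 0, 0, 0]]]' --jaw 0.15

```text
t: 8.55
eef_pos: [621.8, -187.5, 19.9]
eef_rot: [3.139, -0.0, 1.567]
contact_force: [-0.9, 1.4, 3.9]
finger_gap: 25.5
grip_force: 58.6
```

>>> send_rows --moves '[[[0, 0, -0.01, 0, 0, 0], [0, 0, -0.03, 0, 0, 0], [0, 0, -0.03, 0, 0, 0], [0.02, -0.007, 0, 0, 0, 0], [0.035, -0.011, 0, 0, 0, 0], [0.039, -0.0135, 0, 0, 0, 0], [0.039, -0.0135, 0, 0, 0, 0], [0.037, -0.011, 0, 0, 0, 0], [0.023, -0.007, 0, 0, 0, 0], [0, 0, 0.02, 0, 0, 0], [0, 0, 0, 0, 0, 0], [0, 0, 0, 0, 0, 0]]]'

```text
t: 9.55
eef_pos: [558.2, 5.3, 68.5]
eef_rot: [-3.141, 0.0, 1.567]
contact_force: [-0.4, 0.2, -0.6]
finger_gap: 25.0
grip_force: 59.2
```

>>> send_rows --moves '[[[0, 0, 0.025, 0, 0, 0], [0, 0, 0.015, 0, 0, 0], [0, 0, 0.005, 0, 0, 0], [0, 0, 0, 0, 0, 0], [0, 0, 0, 0, 0, 0]]]'

```text
t: 9.97
eef_pos: [559.1, 4.6, 23.9]
eef_rot: [3.141, 0.001, 1.565]
contact_force: [0.2, -0.8, -0.7]
finger_gap: 25.3
grip_force: 59.2
```

>>> send_rows --moves '[[[0, 0, 0.003, 0, 0, 0], [0, 0, 0.0015, 0, 0, 0], [0, 0, 0, 0, 0, 0]]]'

```text
t: 10.22
eef_pos: [559.5, 5.5, 19.8]
eef_rot: [3.14, -0.001, 1.567]
contact_force: [-2.2, -0.4, 9.9]
finger_gap: 25.1
grip_force: 60.3
```

>>> send_rows --moves '[[[0, 0, 0, 0, 0, 0], [0, 0, 0, 0, 0, 0], [0, 0, 0, 0, 0, 0], [0, 0, 0, 0, 0, 0]]]' --jaw 0.48

```text
t: 10.55
eef_pos: [558.5, 5.9, 18.4]
eef_rot: [3.141, -0.0, 1.567]
contact_force: [-0.4, -0.1, -0.3]
finger_gap: 40.9
grip_force: 0.0
```

>>> send_rows --moves '[[[0, 0, -0.02, 0, 0, 0], [0, 0, -0.035, 0, 0, 0], [0, 0, -0.025, 0, 0, 0], [-0.0388, 0.001, 0, 0, 0, 0], [-0.0388, 0.001, 0, 0, 0, 0], [-0.0388, 0.001, 0, 0, 0, 0], [-0.0388, 0.001, 0, 0, 0, 0], [-0.0388, 0.001, 0, 0, 0, 0], [-0.0388, 0.001, 0, 0, 0, 0], [0, 0, 0.02, 0, 0, 0], [0, 0, 0, 0, 0, 0], [0, 0, 0, 0, 0, 0]]]'

```text
t: 11.55
eef_pos: [562.8, -227.0, 77.6]
eef_rot: [-3.139, -0.0, 1.566]
contact_force: [0.2, 0.1, -0.7]
finger_gap: 40.6
grip_force: 0.0
```

```bash
python3 - <<'E'
from h import *
s=st();c=cap("wrist","g4")
g=cv2.cvtColor(c["color"],cv2.COLOR_RGB2GRAY)
u,v=proj(c,(564.8,-226.9,51)).round().astype(int)
p=cv2.resize(g[v-30:v+30,u-30:u+30],None,fx=4,fy=4,interpolation=cv2.INTER_CUBIC)
for th in range(185,225,5):
    n,l,s_,ce=cv2.connectedComponentsWithStats((p<th).astype(np.uint8));k=l[120,120]
    if k and s_[k,4]<14000: print(th,(s_[k][2:4]/4),plane(c,ce[k]/4+[u-30,v-30],51).round(1))
E
```

```text
{'t': 11.55, 'eef_pos': [562.831, -226.971, 77.568], 'eef_rot': [-3.139, -0.0, 1.566], 'contact_force': [0.163, 0.128, -0.701], 'finger_gap': 40.586, 'grip_force': 0.0, 'q': [-0.338, 0.486, 0.831, 1.775, -0.405, 1.063, 0.634]}
215 [28.75 24.5 ] [ 565.2 -227.8   51. ]
220 [29.   25.25] [ 565.3 -227.8   51. ]
```

>>> send_rows --moves '[[[0, 0.0015, 0.03, 0, 0, 0], [0, 0, 0.02, 0, 0, 0], [0, 0, 0.01, 0, 0, 0], [0, 0, 0, 0, 0, 0], [0, 0, 0, 0, 0, 0]]]'

```text
t: 12.02
eef_pos: [565.6, -226.4, 19.0]
eef_rot: [3.142, 0.0, 1.568]
contact_force: [-0.4, -0.8, 0.1]
finger_gap: 41.0
grip_force: 0.0
```

>>> send_rows --moves '[[[0, 0, 0, 0, 0, 0], [0, 0, 0, 0, 0, 0], [0, 0, 0, 0, 0, 0], [0, 0, 0, 0, 0, 0], [0, 0, 0, 0, 0, 0], [0, 0, 0, 0, 0, 0]]]' --jaw 0.15

```text
t: 12.52
eef_pos: [566.2, -227.2, 20.2]
eef_rot: [3.139, 0.0, 1.567]
contact_force: [-1.9, 0.9, 6.7]
finger_gap: 25.0
grip_force: 58.7
```

>>> send_rows --moves '[[[0, 0, -0.02, 0, 0, 0], [0, 0, -0.035, 0, 0, 0], [0, 0, -0.03, 0, 0, 0], [0.038, -0.006, 0, 0, 0, 0], [0.04, -0.006, 0, 0, 0, 0], [0.04, -0.006, 0, 0, 0, 0], [0.04, -0.006, 0, 0, 0, 0], [0.04, -0.006, 0, 0, 0, 0], [0.04, -0.006, 0, 0, 0, 0], [0.039, -0.0025, 0, 0, 0, 0], [0, 0, 0, 0, 0, 0], [0, 0, 0, 0, 0, 0]]]'

```text
t: 13.52
eef_pos: [527.7, 53.1, 104.0]
eef_rot: [3.141, -0.001, 1.573]
contact_force: [0.5, -0.9, -1.2]
finger_gap: 24.7
grip_force: 59.4
```

```bash
python3 - <<'E'
from h import *
st()
E
```

```text
{'t': 13.517, 'eef_pos': [527.687, 53.147, 104.002], 'eef_rot': [3.141, -0.001, 1.573], 'contact_force': [0.451, -0.931, -1.23], 'finger_gap': 24.746, 'grip_force': 59.354, 'q': [-0.92, 0.258, 0.845, 1.941, -0.225, 1.038, 0.026]}
```

>>> send_rows --moves '[[[-0.001, 0, 0.035, 0, 0, 0], [0, 0, 0.025, 0, 0, 0], [0, 0, 0.015, 0, 0, 0], [0, 0, 0.006, 0, 0, 0], [0, 0, 0, 0, 0, 0], [0, 0, 0, 0, 0, 0]]]'

```text
t: 14.02
eef_pos: [528.3, 48.1, 23.2]
eef_rot: [3.141, 0.0, 1.566]
contact_force: [-0.3, 0.2, -0.9]
finger_gap: 25.3
grip_force: 59.4
```

>>> send_rows --moves '[[[0, 0, 0.002, 0, 0, 0], [0, 0, 0.0015, 0, 0, 0], [0, 0, 0, 0, 0, 0]]]'

```text
t: 14.27
eef_pos: [528.6, 49.1, 20.1]
eef_rot: [3.14, -0.001, 1.567]
contact_force: [-1.3, -0.8, 5.4]
finger_gap: 24.8
grip_force: 60.1
```

>>> send_rows --moves '[[[0, 0, 0, 0, 0, 0], [0, 0, 0, 0, 0, 0], [0, 0, 0, 0, 0, 0], [0, 0, 0, 0, 0, 0]]]' --jaw 0.48

```text
t: 14.6
eef_pos: [527.7, 49.2, 19.0]
eef_rot: [3.141, -0.0, 1.567]
contact_force: [-0.4, -0.7, -0.2]
finger_gap: 41.2
grip_force: 0.0
```

>>> send_rows --moves '[[[0, 0, -0.02, 0, 0, 0], [0, 0, -0.04, 0, 0, 0], [0, 0, -0.04, 0, 0, 0], [0, 0, -0.04, 0, 0, 0], [0, 0, -0.04, 0, 0, 0], [0.02, 0, -0.035, 0, 0, 0], [0.035, -0.006, -0.03, 0, 0, 0], [0.035, -0.006, -0.02, 0, 0, 0], [0.03, 0, 0, 0, 0, 0], [0, 0, 0, 0, 0, 0], [0, 0, 0, 0, 0, 0]]]'

```text
t: 15.52
eef_pos: [516.1, 167.6, 280.5]
eef_rot: [-3.141, 0.0, 1.571]
contact_force: [0.6, -0.4, -0.9]
finger_gap: 41.1
grip_force: 0.0
```

```bash
python3 - <<'E'
from h import *
import pickle
s=st();c=cap("wrist","c1");pickle.dump(c,open("c1.pkl","wb"))
E
```

```text
{'t': 15.517, 'eef_pos': [516.148, 167.621, 280.518], 'eef_rot': [-3.141, 0.0, 1.571], 'contact_force': [0.587, -0.385, -0.893], 'finger_gap': 41.073, 'grip_force': 0.0, 'q': [-1.145, 0.096, 0.814, 1.685, -0.07, 1.391, -0.32]}
```

>>> send_rows --moves '[[[0.035, 0, 0, 0, 0, 0], [0.035, 0, 0, 0, 0, 0], [0, 0, 0, 0, 0, 0], [0, 0, 0, 0, 0, 0]]]' --jaw 1.0

```text
t: 15.9
eef_pos: [516.6, 236.1, 279.9]
eef_rot: [-3.141, 0.002, 1.569]
contact_force: [1.2, -1.3, -0.0]
finger_gap: 85.2
grip_force: 0.0
```

```bash
python3 - <<'E'
from h import *
import pickle
s=st();c=cap("wrist","c2");pickle.dump(c,open("c2.pkl","wb"))
a=cv2.imread("pics/c1.png");b=cv2.imread("pics/c2.png")
cv2.imwrite("pics/c12.png",np.hstack([a[:,120:520],b[:,120:520]]))
E
```

```text
{'t': 15.9, 'eef_pos': [516.574, 236.13, 279.857], 'eef_rot': [-3.141, 0.002, 1.569], 'contact_force': [1.236, -1.348, -0.045], 'finger_gap': 85.163, 'grip_force': 0.0, 'q': [-1.187, 0.168, 0.778, 1.626, -0.118, 1.398, -0.397]}
```

View pics/c12.png

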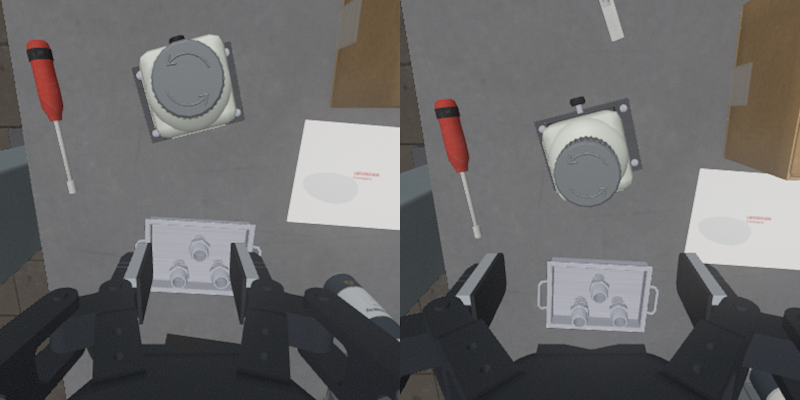

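The views show three joiners standing in the tray. The cap's top disc is at about (306,78) in c1 and (307,168) in c2.

```bash
python3 - <<'E'
from h import *
import pickle
C=[pickle.load(open(f"c{i}.pkl","rb")) for i in(1,2)]
U=[]
for c,(u,v) in zip(C,[(307,78),(307,170)]):
    im=c["color"];print("top",im[v,u-25],im[v-20,u],"bench",im[v,u-110],im[v,u+100])
    y0,x0=max(v-60,0),u-60
    p=im[y0:v+60,x0:u+60].astype(int)
    d=p[:,:,2]-p[:,:,0]
    ref=np.median(im[v-8:v+8,u-28:u-20].reshape(-1,3),0)
    m=(np.abs(p-ref).max(2)<14).astype(np.uint8)
    m=cv2.morphologyEx(cv2.morphologyEx(m,cv2.MORPH_CLOSE,np.ones((5,5))),cv2.MORPH_OPEN,np.ones((5,5)))
    k=max(cv2.findContours(m,cv2.RETR_EXTERNAL,cv2.CHAIN_APPROX_NONE)[0],key=cv2.contourArea)
    (x,y),ax,_=cv2.fitEllipse(cv2.convexHull(k));print("mask",ref,x+x0,y+y0,np.round(ax,1),cv2.contourArea(k))
    g=cv2.resize(cv2.cvtColor(im[y0:v+60,x0:u+60],cv2.COLOR_RGB2GRAY),None,fx=3,fy=3,interpolation=cv2.INTER_CUBIC)
    h=cv2.HoughCircles(g,cv2.HOUGH_GRADIENT_ALT,1.5,60,param1=100,param2=.6,minRadius=80,maxRadius=140)
    if h is not None: print("hough",[(r[:2]/3+[x0,y0]).round(1).tolist()+[round(r[2]/3,1)] for r in h[0]])
    U.append((x+x0,y+y0))
X,e=tri(C[0],U[0],C[1],U[1]);print(X.round(1),round(e,1),[plane(c,u,200).round(1) for c,u in zip(C,U)])
E
```

```text
top [119 123 127] [121 127 130] bench [113 113 113] [110 109 110]
mask [120. 125. 128.] 308.7694320678711 76.06558227539062 [75.8 86.1] 4583.0
hough [[306.5, 83.0, np.float32(41.6)], [306.5, 83.0, np.float32(34.8)]]
top [116 121 122] [120 124 126] bench [113 113 114] [116 114 116]Traceback (most recent call last):
  File "<stdin>", line 14, in <module>
cv2.error: OpenCV(4.12.0) /io/opencv/modules/imgproc/src/shapedescr.cpp:361: error: (-201:Incorrect size of input array) There should be at least 5 points to fit the ellipse in function 'fitEllipseNoDirect'
```

```bash
python3 - <<'E'
from h import *
import pickle
C=[pickle.load(open(f"c{i}.pkl","rb")) for i in(1,2)]
U=[]
for c,(u,v) in zip(C,[(307,80),(307,170)]):
    im=cv2.GaussianBlur(c["color"],(0,0),1.2).astype(int)
    g=im.mean(2);d=im[:,:,2]-im[:,:,0]
    m=((d>=4)&(g>106)&(g<150)).astype(np.uint8)
    w=np.zeros_like(m);cv2.circle(w,(u,v),58,1,-1);m&=w
    m=cv2.morphologyEx(cv2.morphologyEx(m,cv2.MORPH_CLOSE,np.ones((7,7))),cv2.MORPH_OPEN,np.ones((9,9)))
    k=max(cv2.findContours(m,cv2.RETR_EXTERNAL,cv2.CHAIN_APPROX_NONE)[0],key=cv2.contourArea)
    (x,y),ax,_=cv2.fitEllipse(cv2.convexHull(k));U.append((x,y));print(round(x,1),round(y,1),np.round(ax,1),cv2.boundingRect(k))
    print("row",[int(a) for a in g[v,u-50:u+50:2]]);print("col",[int(a) for a in g[max(v-50,0):v+56:2,u]])
X,e=tri(C[0],U[0],C[1],U[1]);print(X.round(1),round(e,1),[plane(c,q,200).round(1) for c,q in zip(C,U)])
E
```

```text
306.9 77.2 [71.7 75.8] (272, 40, 72, 75)
row [87, 96, 119, 146, 162, 173, 178, 146, 119, 123, 124, 124, 124, 124, 124, 124, 124, 124, 124, 124, 124, 124, 124, 124, 124, 124, 125, 124, 124, 124, 124, 124, 124, 124, 124, 124, 124, 124, 124, 124, 124, 124, 114, 112, 150, 159, 140, 101, 82, 82]
col [111, 112, 112, 112, 114, 125, 128, 127, 127, 126, 126, 119, 113, 124, 126, 125, 125, 126, 125, 125, 125, 125, 125, 125, 125, 124, 124, 124, 124, 124, 124, 123, 123, 123, 123, 123, 123, 119, 115, 121, 123, 122, 115, 96, 114, 142, 146, 144, 139, 132, 121, 121, 127]
307.0 171.5 [65.3 67.8] (275, 138, 65, 67)
row [112, 113, 113, 112, 111, 102, 104, 140, 141, 121, 120, 120, 121, 120, 120, 121, 121, 121, 121, 121, 121, 121, 121, 121, 121, 121, 121, 121, 121, 121, 121, 121, 121, 121, 121, 121, 121, 121, 120, 121, 118, 107, 124, 139, 147, 170, 163, 128, 98, 97]
col [192, 199, 204, 207, 210, 210, 210, 202, 154, 104, 107, 122, 126, 123, 122, 123, 126, 118, 120, 122, 122, 122, 122, 121, 121, 121, 121, 121, 121, 120, 121, 120, 120, 120, 119, 119, 119, 119, 118, 115, 118, 119, 114, 102, 109, 113, 113, 113, 112, 113, 113, 113, 113]
[514.5 265.2 195.4] 0.2 [array([514.5, 264.7, 200. ]), array([514.7, 266.1, 200. ])]
```

>>> send_rows --moves '[[[0.015, -0.001, 0, 0, 0, 0], [0.0145, -0.001, 0.01, 0, 0, 0], [0, 0, 0.03, 0, 0, 0], [0, 0, 0.03, 0, 0, 0], [0, 0, 0.025, 0, 0, 0], [0, 0, 0.015, 0, 0, 0], [0, 0, 0, 0, 0, 0], [0, 0, 0, 0, 0, 0]]]'

```text
t: 16.62
eef_pos: [514.6, 264.7, 170.0]
eef_rot: [-3.14, 0.001, 1.567]
contact_force: [0.5, -0.3, 0.5]
finger_gap: 85.3
grip_force: 0.0
```

```bash
python3 - <<'E'
from h import *
s=st();c=cap("wrist","c3")
u,v=proj(c,(514.6,265.4,200)).round().astype(int);print(u,v)
im=cv2.GaussianBlur(c["color"],(0,0),1.2).astype(int)
g=im.mean(2);d=im[:,:,2]-im[:,:,0]
m=((d>=4)&(g>106)&(g<150)).astype(np.uint8);w=np.zeros_like(m);cv2.circle(w,(int(u),int(v)),110,1,-1);m&=w
m=cv2.morphologyEx(cv2.morphologyEx(m,cv2.MORPH_CLOSE,np.ones((7,7))),cv2.MORPH_OPEN,np.ones((15,15)))
k=max(cv2.findContours(m,cv2.RETR_EXTERNAL,cv2.CHAIN_APPROX_NONE)[0],key=cv2.contourArea)
(x,y),ax,_=cv2.fitEllipse(cv2.convexHull(k));print(round(x,1),round(y,1),np.round(ax,1),cv2.boundingRect(k),plane(c,(x,y),200).round(1))
E
```

```text
{'t': 16.617, 'eef_pos': [514.596, 264.713, 170.014], 'eef_rot': [-3.14, 0.001, 1.567], 'contact_force': [0.479, -0.268, 0.458], 'finger_gap': 85.337, 'grip_force': 0.0, 'q': [-1.176, 0.277, 0.743, 1.752, -0.2, 1.192, -0.381]}
308 287
308.0 284.6 [112.7 119.3] (251, 229, 113, 109) [514.6 266.5 200. ]
```

>>> send_rows --moves '[[[0.001, 0, 0.005, 0, 0, 0], [0, 0, 0.002, 0, 0, 0], [0, 0, 0, 0, 0, 0]]]'

```text
t: 16.92
eef_pos: [515.1, 266.3, 163.9]
eef_rot: [3.141, -0.001, 1.567]
contact_force: [0.1, -0.3, 1.0]
finger_gap: 85.5
grip_force: 0.0
```

>>> send_rows --moves '[[[0, 0, 0, 0, 0, 0], [0, 0, 0, 0, 0, 0], [0, 0, 0, 0, 0, 0], [0, 0, 0, 0, 0, 0], [0, 0, 0, 0, 0, 0], [0, 0, 0, 0, 0, 0], [0, 0, 0, 0, 0, 0]]]' --jaw 0.4

```text
t: 17.5
eef_pos: [515.0, 266.1, 164.3]
eef_rot: [-3.141, -0.0, 1.567]
contact_force: [-2.5, -0.4, 5.5]
finger_gap: 53.0
grip_force: 61.5
```

Gripped (53 mm). Press down.

>>> send_rows --moves '[[[0, 0, 0.002, 0, 0, 0], [0, 0, 0.002, 0, 0, 0], [0, 0, 0.002, 0, 0, 0], [0, 0, 0.001, 0, 0, 0], [0, 0, 0, 0, 0, 0], [0, 0, 0, 0, 0, 0]]]'

```text
t: 18.0
eef_pos: [515.1, 266.2, 157.8]
eef_rot: [3.142, -0.001, 1.567]
contact_force: [-4.8, -1.3, 11.4]
finger_gap: 52.8
grip_force: 61.6
```

>>> send_rows --moves '[[[0, 0, 0.0007, 0, 0, 0], [0, 0, 0, 0, 0, -0.03], [0, 0, 0, 0, 0, -0.07], [0, 0, 0, 0, 0, -0.07], [0, 0, 0, 0, 0, -0.07], [0, 0, 0, 0, 0, -0.07], [0, 0, 0, 0, 0, -0.07], [0, 0, 0, 0, 0, 0], [0, 0, 0, 0, 0, 0]]]'

```text
t: 18.75
eef_pos: [514.8, 267.1, 157.3]
eef_rot: [3.141, -0.002, 1.949]
contact_force: [-6.0, 0.9, 11.6]
finger_gap: 52.4
grip_force: 61.8
```

```bash
python3 - <<'E'
from h import *
s=st();print(s["moment"].round(2))
E
```

```text
{'t': 18.75, 'eef_pos': [514.75, 267.079, 157.34], 'eef_rot': [3.141, -0.002, 1.949], 'contact_force': [-5.954, 0.854, 11.577], 'finger_gap': 52.397, 'grip_force': 61.812, 'q': [-1.12, 0.279, 0.673, 1.763, -0.19, 1.164, -0.012]}
[0.09 1.31 0.12]
```

>>> send_rows --moves '[[[0, 0, 0, 0, 0, -0.07], [0, 0, 0, 0, 0, -0.07], [0, 0, 0, 0, 0, -0.07], [0, 0, 0, 0, 0, -0.07], [0, 0, 0, 0, 0, -0.07], [0, 0, 0, 0, 0, -0.07], [0, 0, 0, 0, 0, -0.07], [0, 0, 0, 0, 0, -0.07], [0, 0, 0, 0, 0, -0.07], [0, 0, 0, 0, 0, -0.05], [0, 0, 0, 0, 0, 0], [0, 0, 0, 0, 0, 0]]]'

```text
t: 19.75
eef_pos: [512.5, 266.5, 156.5]
eef_rot: [-3.139, -0.004, 2.629]
contact_force: [-14.1, -1.8, 13.7]
finger_gap: 52.8
grip_force: 62.0
```

```bash
python3 - <<'E'
from h import *
s=st();print(s["moment"].round(2));c=cap("wrist","c4")
cv2.imwrite("pics/c34.png",np.hstack([cv2.imread("pics/c3.png")[180:400,200:420],c["color"][180:400,200:420,::-1]]))
E
```

```text
{'t': 19.75, 'eef_pos': [512.505, 266.486, 156.458], 'eef_rot': [-3.139, -0.004, 2.629], 'contact_force': [-14.118, -1.815, 13.733], 'finger_gap': 52.776, 'grip_force': 61.95, 'q': [-1.034, 0.264, 0.566, 1.762, -0.156, 1.164, 0.637]}
[-0.53  2.95  0.08]
```

>>> send_rows --moves '[[[0, 0, -0.003, 0, 0, 0], [0, 0, -0.004, 0, 0, 0], [0, 0, -0.004, 0, 0, 0], [0, 0, -0.004, 0, 0, 0], [0, 0, 0, 0, 0, 0], [0, 0, 0, 0, 0, 0]]]'

```text
t: 20.3
eef_pos: [512.8, 265.7, 170.6]
eef_rot: [-3.138, -0.004, 2.628]
contact_force: [-9.2, -2.7, 4.9]
finger_gap: 52.8
grip_force: 64.2
```

>>> send_rows --moves '[[[0, 0, -0.005, 0, 0, 0], [0, 0, -0.006, 0, 0, 0], [0, 0, -0.008, 0, 0, 0], [0, 0, -0.01, 0, 0, 0], [0, 0, 0, 0, 0, 0], [0, 0, 0, 0, 0, 0]]]'

```text
t: 20.8
eef_pos: [515.7, 266.3, 201.1]
eef_rot: [3.14, 0.001, 2.627]
contact_force: [0.1, -0.4, -1.4]
finger_gap: 52.3
grip_force: 63.7
```

>>> send_rows --moves '[[[0, 0, -0.015, 0, 0, 0], [0, 0, -0.02, 0, 0, 0], [0, 0, -0.02, 0, 0, 0], [0, 0, -0.015, 0, 0, 0], [0, 0, -0.01, 0, 0, 0], [0, 0, 0, 0, 0, 0], [0, 0, 0, 0, 0, 0], [0, 0, 0, 0, 0, 0], [0, 0, 0, 0, 0, 0]]]'

```text
t: 21.55
eef_pos: [514.5, 265.8, 278.7]
eef_rot: [-3.14, -0.001, 2.627]
contact_force: [-0.4, -0.1, -0.5]
finger_gap: 52.5
grip_force: 63.7
```

```bash
python3 - <<'E'
from h import *
s=st();a=cap("wrist","f1");b=cap("scene","f2")
p=proj(b,s["eef_pos"]).round();print(p)
t=cap("top","f3")
A=cv2.resize(a["color"],(400,250))[:,:,::-1]
sc=cv2.resize(b["color"][110:280,170:450,::-1],(800,486))[:330]
tt=cv2.resize(t["color"][150:275,190:450],(400,192))[:,:,::-1];tt=cv2.copyMakeBorder(tt,0,58,0,0,cv2.BORDER_CONSTANT)
cv2.imwrite("pics/final.png",np.vstack([np.hstack([A,tt]),cv2.resize(b["color"][110:280,170:450,::-1],(576,350))if 0 else cv2.copyMakeBorder(cv2.resize(b["color"][110:280,170:450,::-1],(560,340)),0,0,0,240,cv2.BORDER_CONSTANT)]))
E
```

```text
{'t': 21.55, 'eef_pos': [514.501, 265.831, 278.726], 'eef_rot': [-3.14, -0.001, 2.627], 'contact_force': [-0.442, -0.088, -0.501], 'finger_gap': 52.468, 'grip_force': 63.707, 'q': [-1.057, 0.18, 0.584, 1.595, -0.1, 1.399, 0.593]}
[236. 130.]
```

View pics/final.png

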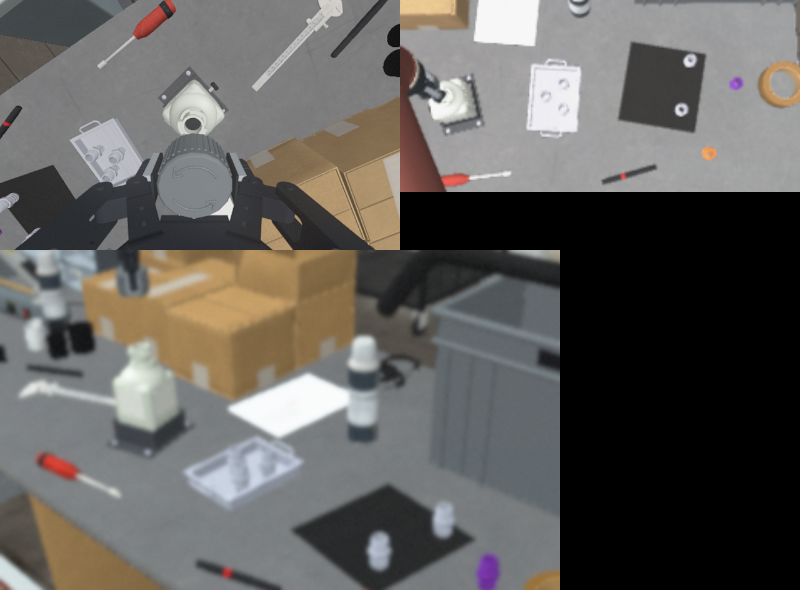

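The final composite shows the bottle neck open in the wrist view at (193,123) and the cap held level above it at (195,182). Three joiners stand in the tray, two remain on the mat at (690,60) and (681,109), and the bystanders are in place. A small 4 mm rise, settle, then hand in.

>>> send_rows --moves '[[[0, 0, -0.004, 0, 0, 0], [0, 0, 0, 0, 0, 0], [0, 0, 0, 0, 0, 0], [0, 0, 0, 0, 0, 0], [0, 0, 0, 0, 0, 0]]]'

```text
t: 22.12
eef_pos: [515.0, 266.1, 284.0]
eef_rot: [-3.142, 0.0, 2.627]
contact_force: [0.4, 0.1, -1.3]
finger_gap: 52.4
grip_force: 63.7
```

```bash
python3 - <<'E'
from h import *
st();print(bot.hand_in())
E
```

```text
{'t': 22.117, 'eef_pos': [514.983, 266.057, 283.981], 'eef_rot': [-3.142, 0.0, 2.627], 'contact_force': [0.409, 0.083, -1.315], 'finger_gap': 52.399, 'grip_force': 63.706, 'q': [-1.058, 0.177, 0.584, 1.586, -0.099, 1.408, 0.592]}
the job is handed in; nothing more can be done
None
```

The job is handed in at 22 s, no verdict returned: three joiners stand in the tray, two remain on the mat, and the unscrewed cap is held upright about 10 cm above the bottle's mouth.

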